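# Transfer a row of samples to the carrying rack in order

## Robot

A 6-joint arm with a two-finger parallel gripper is mounted at the origin on a cart in front of the work surface, level with it; the furniture and walls round the work are solid. World frame = base frame: x ahead of the robot, y to its left, z up, the work surface at z = 0. Lengths are in m, angles in degrees, forces in N, time in s.
With the tool pointing down it reaches from about 0.375 to 0.9 m from the base axis. Payload 3.1 kg.
Tool frame: the origin (TCP) lies on the centre line of the jaws, within the pads' length; the fingertips stand 14 mm ahead of it and the grasp point (between the pads) lies 5 mm behind it (bot.tips_ahead is the distance from the TCP to the fingertips, in m); z points along the fingers, y is the line along which they close (so a half turn about z gives the same grasp; the last joint's range is limited). The gripper opens to 87 mm and grips with 3 to 60 N. Pads are 19 mm wide; open, the fingers measure 117 mm over their backs; the gripper's body (75 mm by 190 mm) begins 51 mm behind the grasp point.
Start: joints at [53.142, 30.224, 82.088, -0, 67.689, -10.227], TCP at [0.28, 0.559, 0.237] pointing down, gripper open.
Joint ranges: [-176.69, 176.69], [-43.24, 126.21], [12.49, 139.97], [-82, 262], [0, 151.66], [-163.58, 163.58]. Speed limits (degrees/s): [159.86, 159.86, 180, 180, 180, 180].

## Interface

Orientations are given as a 3x3 rotation matrix whose columns are the frame's x, y, z axes.
In Python, from rig import bot gives the robot as it stands.
- The arm moves only by the tool play_rows, never from a script. Its argument "moves" is a list that holds one entry, the list of rows, each a list of 6 numbers: the shift along the tool's x, y, z in mm, then the turn, a rotation vector about the tool's x, y, z in rad. A call has 1 to 5 rows; each row shifts and turns the commanded pose from where the row before left it, along the tool's axes as they then stand; what a row does not reach is not made up. A row lasts 1/10 s, in which the tool goes at most 50 mm and 8.59 degrees, less where a joint would pass 70% of its speed; a pose out of reach is approached as far as the arm can. A call with a gripper value outside its range is refused whole. "fingers" is the opening, from -1 (shut) to 1 (fully open), set as the call begins (left out, the last holds). The fingers move at their own pace and stop on an object; the grip force is fixed at half the most. Time passes only in rows, so rows that do not move let the fingers close. It gives the time, the measured TCP pose, the force, the opening and the grip force at its end, in the units of the state.
- bot.read_state(): the state, without advancing time (a new reading comes with each control period).
- bot.capture(name): name is "side" or "top"; returns a dict with "image" (420x560x3 uint8, blue, green, red), "fx", "fy", "cx", "cy" (pixels), "R" (3x3) and "t" (3): a world point X has camera coordinates R X + t. Camera axes: x right, y down, z forward; pixel columns grow to the right and rows downward; lengths in m; the calibration is good to about 2 mm. A picture is of the moment at which its call begins. There is no depth.
- bot.hand_in(): hands the job in; it is judged then, once.
Trained networks look in a picture, given as the dict that the camera call returned (one of the last four; its "shot" number tells which), for a name from the list of things; names that differ only in an ending like _2 or _b are one class to them, and where a whole thing is asked for, a point or a joint stands for the part that bears it (a point fixed in the world has none). Each returns a list of dicts, best first, with "confidence" (0 to 1); they miss things now and then, are a little off and sometimes report something else, mostly with a low value. They report only what shows in the picture. A call takes as long as a camera call.
- bot.search_frame(picture, query): "centre" ([column, row] in pixels, amid what is visible of it).
- bot.silhouettes(picture, query): "pixels" (420x560 bool, what is visible of it) and "centre" ([column, row] in pixels, amid what is visible of it).
- bot.pinpoint(picture, query): "centre" ([column, row] in pixels: a listed point, or the origin of a listed thing).
The state is a dict: "time_s": time; "joint_positions": joint angles; "qvel": joint speeds; "tau": joint torques, N m; "position": TCP position; "tcp_rot": TCP orientation; "force": force on the tool from outside, world axes, zero at the start; "moment": the same for the moment, N m; "opening": opening from 0.0 (shut) to 1.0 (fully open); "grasp_force": force on a finger pad.
Only numpy, scipy, OpenCV 4.12 (cv2) and the standard library are available. Lean on these libraries where they do the work, as an engineer would, in place of code of your own. Each camera call takes 0.05 s, during which the arm holds its last target. There are 200 camera calls.

## Task

Move the three sample containers from the grey store tray to the empty aluminium rack, keeping their order: the one that stands leftmost on the store tray, as the robot sees it, goes on the pad next to the rack's handle, the middle one on the middle pad and the rightmost on the pad farthest from the handle. Stand each upright in the middle of its pad and let go; never tip a container over, and leave the match box where it is.

Things in the scene. Friction and masses are not known exactly. Their poses are not given: they have to be found in the camera images.
- pot: Closed round sample container, 66 mm tall, lid 46 mm in diameter from 50 to 66 mm above the underside, body about 41 mm; translucent body, pale lid, taller and slimmer than the cups; about 30 g. Origin: centre of its underside, z up. It stands in a ring seat of the store tray, its underside 13 mm above the bench. Best gripped from above by the lid.
- cup_white: Closed round sample container, 60 mm tall, lid 48 mm in diameter from 46 to 60 mm above the underside, body about 43 mm; white body, white screw lid; about 30 g. Origin: centre of its underside, z up. It stands in a ring seat of the store tray, its underside 13 mm above the bench. Best gripped from above by the lid.
- cup_blue: Closed round sample container, 60 mm tall, lid 48 mm in diameter from 46 to 60 mm above the underside, body about 43 mm; white body, blue screw lid; about 30 g. Origin: centre of its underside, z up. It stands in a ring seat of the store tray, its underside 13 mm above the bench. Best gripped from above by the lid.
- seat_pot: Fixed white ring seat where the sample pot stands at the start: plate 52 x 56 mm, ring 55 mm wide, rim 7 mm above the origin. Origin: centre of its underside, 10 mm above the bench. y: along the row, to the robot's left; x: away from the robot. The three seats form one straight row, 64 mm apart, in any order.
- seat_cup_white: Fixed white ring seat where the white-lidded cup stands at the start: plate 52 x 56 mm, ring 55 mm wide, rim 7 mm above the origin. Origin: centre of its underside, 10 mm above the bench. y: along the row, to the robot's left; x: away from the robot. The three seats form one straight row, 64 mm apart, in any order.
- seat_cup_blue: Fixed white ring seat where the blue-lidded cup stands at the start: plate 52 x 56 mm, ring 55 mm wide, rim 7 mm above the origin. Origin: centre of its underside, 10 mm above the bench. y: along the row, to the robot's left; x: away from the robot. The three seats form one straight row, 64 mm apart, in any order.
- store_tray: Fixed grey store tray that carries the three ring seats: plate 66 mm wide (x, away from the robot) and 212 mm long (y, along the row, to the robot's left), 14 mm high at its edges; seat centres at x = 0 and y = +64, 0, -64 mm in its frame. Origin: centre of its underside, on the bench.
- rack: Fixed empty sample rack: aluminium plate 66 mm wide (x, away from the robot), 192 mm long (y, to the left), edges 14 mm high, with three square black rubber pads 52 x 52 mm in a row, centred at x = 0 and y = +64, 0, -64 mm in its frame, tops 12 mm above the bench. Origin: centre of its underside, on the bench.
- rack_handle: Fixed carrying handle at one end of the rack, at y = +108 or -108 mm in the rack's frame: a round dark wooden bar 16 mm thick and 66 mm long, across the rack, on two steel posts, its top 44 mm above the bench, over an end piece 66 x 24 x 14 mm (the other end has only such a plain end piece). Origin: centre of its underside. The pad centres are 44, 108 and 172 mm from it.
- match_box: Bystander: a red match box, 36 x 53 x 14 mm, lying on the bench to the left of the work. Origin: centre of its underside.

How it is judged (in metres and radians):
At the end, for the whole second after the job is handed in: Each container stands on the rack pad that its starting place calls for (counted from the left on the store tray, and from the handle on the rack), within 12 mm of the pad's centre along and across the rack, at the pad's height within 4 mm, upright within 0.1 rad, released and at rest (((y of seat_pot in the frame of store_tray between 0.034 and 0.094 m and horizontal distance between pot and rack_handle between 0.032 and 0.056 m) or (y of seat_pot in the frame of store_tray between -0.03 and 0.03 m and horizontal distance between pot and rack_handle between 0.096 and 0.12 m) or (y of seat_pot in the frame of store_tray between -0.094 and -0.034 m and horizontal distance between pot and rack_handle between 0.16 and 0.184 m)) and x of pot in the frame of rack between -0.012 and 0.012 m and z of pot in the frame of rack between 0.008 and 0.016 m and angle between each of pot, cup_white, cup_blue's own z axis and vertical below 0.1 rad and linear speed of each of pot, cup_white, cup_blue below 0.02 m/s and contact force between each of pot, cup_white, cup_blue and the fingers below 0.05 N and ((y of seat_cup_white in the frame of store_tray between 0.034 and 0.094 m and horizontal distance between cup_white and rack_handle between 0.032 and 0.056 m) or (y of seat_cup_white in the frame of store_tray between -0.03 and 0.03 m and horizontal distance between cup_white and rack_handle between 0.096 and 0.12 m) or (y of seat_cup_white in the frame of store_tray between -0.094 and -0.034 m and horizontal distance between cup_white and rack_handle between 0.16 and 0.184 m)) and x of cup_white in the frame of rack between -0.012 and 0.012 m and z of cup_white in the frame of rack between 0.008 and 0.016 m and ((y of seat_cup_blue in the frame of store_tray between 0.034 and 0.094 m and horizontal distance between cup_blue and rack_handle between 0.032 and 0.056 m) or (y of seat_cup_blue in the frame of store_tray between -0.03 and 0.03 m and horizontal distance between cup_blue and rack_handle between 0.096 and 0.12 m) or (y of seat_cup_blue in the frame of store_tray between -0.094 and -0.034 m and horizontal distance between cup_blue and rack_handle between 0.16 and 0.184 m)) and x of cup_blue in the frame of rack between -0.012 and 0.012 m and z of cup_blue in the frame of rack between 0.008 and 0.016 m); the robot touches nothing.
It fails at once if a container is tipped over (more than 0.7 rad) (angle between any of pot, cup_white, cup_blue's own z axis and vertical above 0.7 rad).
It fails at once if the match box is moved by more than 20 mm (distance of match_box from where it was at the start of the episode above 0.02 m).
It also fails if it takes over 72 s, if anything falls off the work surface, if the arm or the gripper's body presses on something with over 40 N, if the wrist force passes 120 N, or if a joint passes its speed limit or range.

## Working session

There is one attempt and no reset: what is moved stays moved. The work goes in short steps, Python scripts to look and compute and a tool call to move; the robot and the scene stay as the last step left them, time stands still between calls to the robot, and variables do not carry over. Pictures are saved under pics/ and viewed, at most 14 in all, crops included, and the job is handed in when it is done.

Besides the shell and the picture viewer there is one more tool, called after "Call:" as name(argument=value, ...) on one line, values as JSON. play_rows: Moves the arm, as the interface text tells. Its arguments: {"type":"object","properties":{"moves":{"type":"array","items":{"type":"array","items":{"type":"array","items":{"type":"number"}}}},"fingers":{"type":"number"}},"required":["moves"]}

```bash
mkdir -p pics
cat > h.py <<'E'
import numpy as np, cv2
from rig import bot
def ray(p,uv,z):
    R=np.array(p["R"]);t=np.array(p["t"])
    d=R.T@np.array([(uv[0]-p["cx"])/p["fx"],(uv[1]-p["cy"])/p["fy"],1]);c=-R.T@t
    return c+d*(z-c[2])/d[2]
E
python3 - <<'E'
from h import *
s=bot.read_state();print(s["time_s"],s["position"],np.round(s["tcp_rot"],3).tolist(),s["opening"])
Z=dict(pot=.013,cup_white=.013,cup_blue=.013,seat_pot=.01,seat_cup_white=.01,seat_cup_blue=.01,store_tray=0,rack=0,rack_handle=0,match_box=0)
for c in("top","side"):
    p=bot.capture(c);cv2.imwrite(f"pics/{c}0.png",p["image"])
    print(c,"cam",-np.array(p["R"]).T@np.array(p["t"]))
    for n,z in Z.items():
        for r in bot.pinpoint(p,n)[:2]:print(n,round(r["confidence"],2),np.round(r["centre"]),np.round(ray(p,r["centre"],z),4))
E
```

```text
0.0 [0.27970775 0.5581501  0.23557113] [[-0.894, 0.448, -0.001], [0.448, 0.894, -0.002], [0.0, -0.002, -1.0]] 0.9985226015172461
top cam [ 0.25834968 -0.08459618  0.94604966]
pot 0.66 [249. 198.] [ 0.4246 -0.0099  0.013 ]
cup_white 0.85 [276. 193.] [ 0.4375 -0.071   0.013 ]
cup_blue 0.96 [217. 195.] [0.4299 0.0635 0.013 ]
seat_pot 0.6 [247. 196.] [ 0.4304 -0.0045  0.01  ]
seat_cup_white 0.57 [218. 194.] [0.434  0.0609 0.01  ]
seat_cup_white 0.44 [272. 195.] [ 0.4333 -0.0635  0.01  ]
seat_cup_blue 0.63 [218. 191.] [0.4398 0.0625 0.01  ]
store_tray 0.88 [247. 194.] [ 0.4358 -0.0037  0.    ]
store_tray 0.65 [273. 193.] [ 0.439  -0.0655  0.    ]
rack 0.7 [379. 196.] [ 0.4367 -0.3121  0.    ]
rack_handle 0.93 [424. 193.] [ 0.4454 -0.4181  0.    ]
match_box 0.55 [123. 199.] [0.4197 0.2812 0.    ]
side cam [0.14834024 0.88196817 0.89044198]
pot 0.71 [268. 217.] [ 0.4386 -0.0704  0.013 ]
pot 0.54 [266. 229.] [ 0.4317 -0.0248  0.013 ]
cup_white 0.58 [269. 219.] [ 0.4357 -0.0641  0.013 ]
cup_blue 0.67 [271. 216.] [ 0.4329 -0.0777  0.013 ]
seat_pot 0.48 [264. 230.] [ 0.4366 -0.0217  0.01  ]
seat_cup_white 0.49 [268. 217.] [ 0.4413 -0.0719  0.01  ]
store_tray 0.25 [266. 231.] [ 0.4343 -0.0314  0.    ]
```

View pics/top0.png

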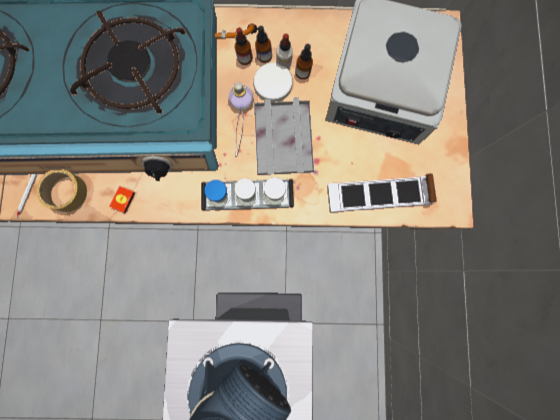

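View pics/side0.png

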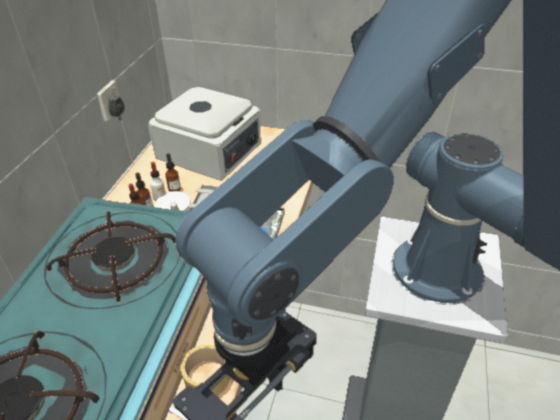

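Top view: blue lid (216,190), then pale lids at (245,189) and (274,189). The rack pads are at (353,195), (381,193) and (409,192), and the handle is on the right at (431,188). The stove is close behind the left seat. In the side view the arm hides the work. I'll measure lids and pads by segmentation and look at the stove clearance.

Run:
```python
from h import *
p=bot.capture("top");im=p["image"]
c=np.vstack([cv2.resize(im[120:225,110:310],(800,420),interpolation=cv2.INTER_CUBIC)]);cv2.imwrite("pics/crop1.png",c)
cv2.imwrite("pics/crop2.png",cv2.resize(im[165:220,310:450],(798,313),interpolation=cv2.INTER_CUBIC))
for n in("cup_blue","cup_white","pot"):
    for r in bot.silhouettes(p,n)[:2]:
        m=np.array(r["pixels"]);ys,xs=np.nonzero(m);print(n,round(r["confidence"],2),r["centre"],xs.min(),xs.max(),ys.min(),ys.max())
hsv=cv2.cvtColor(im,cv2.COLOR_BGR2HSV)
def blobs(m,x0,x1,y0,y1,z,l,amin):
    k=np.zeros_like(m);k[y0:y1,x0:x1]=m[y0:y1,x0:x1]
    n,_,st,ce=cv2.connectedComponentsWithStats(k)
    for i in range(1,n):
        if st[i,4]>=amin:print(l,st[i],ce[i].round(1),ray(p,ce[i],z).round(4))
blobs(((hsv[...,2]<70)).astype(np.uint8),320,425,175,215,.012,"pad",200)
blobs(((hsv[...,0]>95)&(hsv[...,0]<125)&(hsv[...,1]>120)).astype(np.uint8),200,235,175,215,.073,"blue",50)
for n,b in dict(A=(216,190),B=(245.5,188.5),C=(274.5,188.5)).items():print(n,ray(p,b,.073),ray(p,b,.079))
for uv in((213,175),(217,165),(217,150),(100,175),(150,172)):print(uv,[ray(p,uv,z)[:2].round(3).tolist() for z in(0,.1,.15,.2)])
```

```text
cup_blue 0.86 [213.9, 190.2] 205 226 180 202
cup_blue 0.27 [248.0, 204.4] 200 293 179 209
cup_white 0.68 [271.9, 188.3] 264 285 177 200
pot 0.75 [260.4, 200.5] 201 294 178 210
pot 0.62 [244.0, 191.9] 234 255 178 201
pad [397 181  23  21 414] [407.9 191.3] [ 0.4462 -0.3758  0.012 ]
pad [369 183  24  22 411] [380.5 193.4] [ 0.4401 -0.3124  0.012 ]
pad [342 185  23  22 419] [353.  195.6] [ 0.434  -0.2488  0.012 ]
blue [204 180  22  21 371] [214.9 190.2] [0.4293 0.0586 0.073 ]
A [0.4297221  0.05614061 0.073     ] [0.42854435 0.0551734  0.079     ]
B [ 0.43408139 -0.00703151  0.073     ] [ 0.43287369 -0.00756457  0.079     ]
C [ 0.43514121 -0.06934434  0.073     ] [ 0.43392621 -0.06944916  0.079     ]
(213, 175) [[0.48, 0.076], [0.456, 0.059], [0.445, 0.051], [0.433, 0.042]]
(217, 165) [[0.504, 0.068], [0.478, 0.052], [0.465, 0.044], [0.452, 0.036]]
(217, 150) [[0.541, 0.07], [0.511, 0.053], [0.496, 0.045], [0.481, 0.037]]
(100, 175) [[0.475, 0.34], [0.452, 0.295], [0.441, 0.273], [0.429, 0.25]]
(150, 172) [[0.484, 0.224], [0.46, 0.191], [0.449, 0.175], [0.437, 0.159]]
```

View pics/crop1.png

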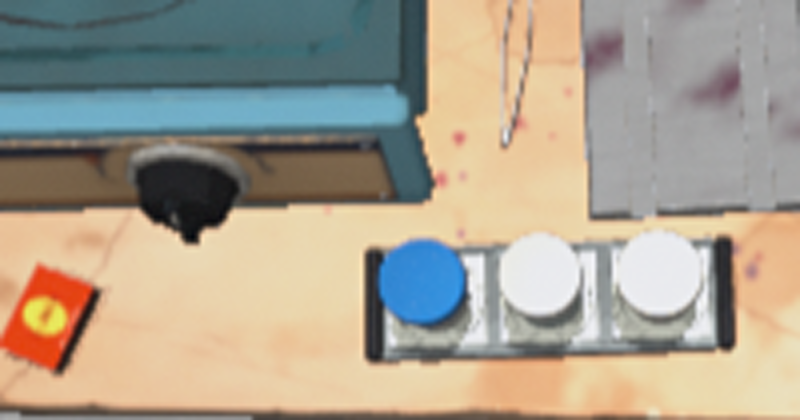

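View pics/crop2.png

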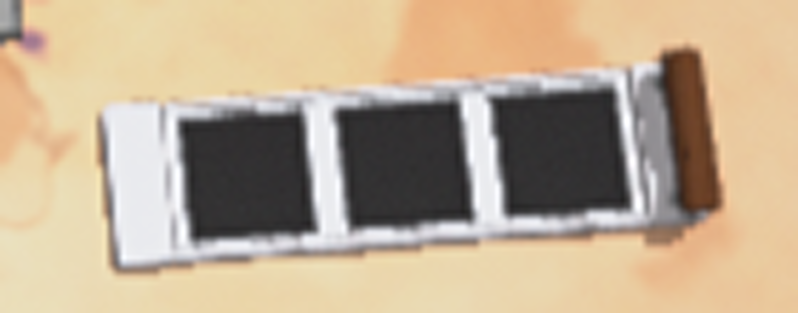

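The stove front face starts at about x 0.494 for y > 0.066, and it is tall. I'll close along world x for the right and middle containers, and along y for the blue one, taken last. Lids: blue A (0.430, 0.058), pot B (0.433, -0.007), white C (0.435, -0.069). Pads: (0.446, -0.376) next to the handle, (0.440, -0.312), (0.434, -0.249).

Call:
play_rows(moves=[[[0, 0, 0, 0, 0, 0.138], [0, 0, 0, 0, 0, 0.138], [0, 0, 0, 0, 0, 0.138], [0, 0, 0, 0, 0, 0.138], [0, 0, 0, 0, 0, 0.138]]], fingers=1)

```text
time_s: 1.8
position: [0.2801, 0.5587, 0.2365]
tcp_rot: [[-0.399, 0.917, -0.0], [0.917, 0.399, -0.0], [0.0, -0.0, -1.0]]
force: [0.2, 0.6, -0.2]
opening: 1.001
grasp_force: 0.0
```

Call:
play_rows(moves=[[[0, 0, 0, 0, 0, 0.138], [0, 0, 0, 0, 0, 0.138], [0, 0, 0, 0, 0, 0.138], [-45, 11, 0, 0, 0, 0], [-45, 11, 0, 0, 0, 0]]])

```text
time_s: 2.3
position: [0.3023, 0.4685, 0.2363]
tcp_rot: [[-0.005, 1.0, 0.001], [1.0, 0.005, 0.0], [0.0, 0.001, -1.0]]
force: [0.6, -1.1, -0.9]
opening: 1.003
grasp_force: 0.0
```

Call:
play_rows(moves=[[[-45, 11, 0, 0, 0, 0], [-45, 11, 0, 0, 0, 0], [-45, 11, 0, 0, 0, 0], [-45, 11, 0, 0, 0, 0], [-45, 11, 0, 0, 0, 0]]])

```text
time_s: 2.8
position: [0.3581, 0.2422, 0.2368]
tcp_rot: [[-0.003, 1.0, 0.001], [1.0, 0.003, 0.0], [0.0, 0.001, -1.0]]
force: [1.3, -0.5, -0.4]
opening: 1.002
grasp_force: 0.0
```

Call:
play_rows(moves=[[[-45, 11, 0, 0, 0, 0], [-45, 11, 0, 0, 0, 0], [-45, 11, 0, 0, 0, 0], [-45, 11, 0, 0, 0, 0], [-45, 11, 0, 0, 0, 0]]])

```text
time_s: 3.3
position: [0.4136, 0.017, 0.2369]
tcp_rot: [[-0.002, 1.0, 0.001], [1.0, 0.002, -0.0], [-0.0, 0.001, -1.0]]
force: [0.9, 0.5, 0.5]
opening: 1.0
grasp_force: 0.0
```

Call:
play_rows(moves=[[[-45, 11, 0, 0, 0, 0], [-45, 11, 0, 0, 0, 0], [0, 0, 0, 0, 0, 0], [0, 0, 0, 0, 0, 0]]])

```text
time_s: 3.7
position: [0.4353, -0.0719, 0.2365]
tcp_rot: [[0.001, 1.0, -0.0], [1.0, -0.001, 0.001], [0.001, -0.0, -1.0]]
force: [-0.2, -0.3, -0.7]
opening: 0.998
grasp_force: 0.0
```

Run:
```python
from h import *
p=bot.capture("side");im=p["image"];cv2.imwrite("pics/side1.png",im)
for n,z in dict(cup_blue=.013,cup_white=.013,pot=.013,rack=0,rack_handle=0).items():
    for r in bot.pinpoint(p,n)[:2]:print(n,round(r["confidence"],2),np.round(r["centre"]),ray(p,r["centre"],z).round(4))
```

```text
cup_blue 0.68 [259. 248.] [0.4284 0.0488 0.013 ]
cup_white 0.55 [269. 218.] [ 0.4361 -0.0656  0.013 ]
pot 0.81 [264. 228.] [ 0.438  -0.0279  0.013 ]
pot 0.3 [271. 216.] [ 0.432  -0.0766  0.013 ]
rack 0.71 [290. 168.] [ 0.4411 -0.3207 -0.    ]
rack_handle 0.51 [295. 146.] [ 0.4535 -0.4426  0.    ]
```

View pics/side1.png

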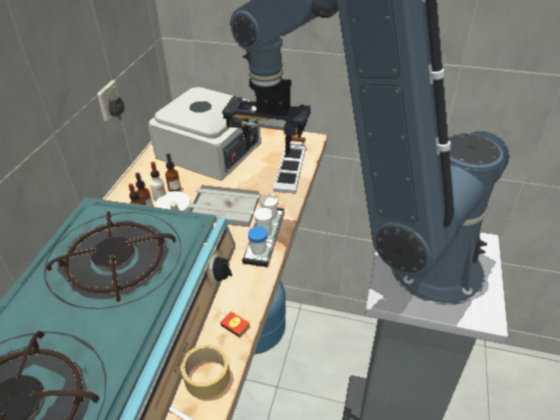

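Side view: blue lid (258,235), then pot (263,214) and white cup (271,203). The gripper hangs above the right-hand cup and the stove is clear. Estimates agree, so I'm descending.

Call:
play_rows(moves=[[[2, 0, 40, 0, 0, 0], [0, 0, 40, 0, 0, 0], [0, 0, 40, 0, 0, 0], [0, 0, 30, 0, 0, 0], [0, 0, 24, 0, 0, 0]]], fingers=0.7)

```text
time_s: 4.5
position: [0.4349, -0.0679, 0.061]
tcp_rot: [[-0.004, 1.0, -0.001], [1.0, 0.004, 0.001], [0.001, -0.001, -1.0]]
force: [-0.6, -0.3, -0.3]
opening: 0.852
grasp_force: 0.0
```

Call:
play_rows(moves=[[[0, 0, 0, 0, 0, 0], [0, 0, 0, 0, 0, 0], [0, 0, 0, 0, 0, 0], [0, 0, 0, 0, 0, 0], [0, 0, 0, 0, 0, 0]]], fingers=-1)

```text
time_s: 5.0
position: [0.4363, -0.0692, 0.0638]
tcp_rot: [[-0.002, 1.0, 0.003], [1.0, 0.002, -0.001], [-0.001, 0.003, -1.0]]
force: [0.2, 1.3, 5.3]
opening: 0.544
grasp_force: 30.0
```

Call:
play_rows(moves=[[[0, 0, 0, 0, 0, 0], [0, 0, 0, 0, 0, 0], [0, 0, 0, 0, 0, 0], [0, 0, 0, 0, 0, 0], [0, 0, 0, 0, 0, 0]]])

```text
time_s: 5.5
position: [0.4363, -0.0692, 0.0638]
tcp_rot: [[-0.002, 1.0, 0.003], [1.0, 0.002, -0.001], [-0.001, 0.003, -1.0]]
force: [0.4, 1.4, 7.3]
opening: 0.541
grasp_force: 30.0
```

Call:
play_rows(moves=[[[0, 0, -20, 0, 0, 0], [0, 0, -30, 0, 0, 0], [0, 0, -30, 0, 0, 0], [-20, 0, 0, 0, 0, 0], [-40, -1, 0, 0, 0, 0]]])

```text
time_s: 6.0
position: [0.4344, -0.1279, 0.1442]
tcp_rot: [[-0.006, 1.0, 0.002], [1.0, 0.006, -0.001], [-0.001, 0.002, -1.0]]
force: [0.6, 0.7, -0.0]
opening: 0.545
grasp_force: 30.0
```

Call:
play_rows(moves=[[[-40, -1, 0, 0, 0, 0], [-40, 0, 0, 0, 0, 0], [-30, 0, 0, 0, 0, 0], [-10, 0, 0, 0, 0, 0], [0, 0, 0, 0, 0, 0]]])

```text
time_s: 6.5
position: [0.4337, -0.2502, 0.1428]
tcp_rot: [[0.0, 1.0, 0.001], [1.0, -0.0, -0.0], [-0.0, 0.001, -1.0]]
force: [-0.4, 0.1, -1.0]
opening: 0.545
grasp_force: 30.0
```

Run:
```python
from h import *
p=bot.capture("side");im=p["image"];cv2.imwrite("pics/side2.png",cv2.resize(im[90:270,200:360],(640,600)))
s=bot.read_state();print(s["position"],s["opening"],s["grasp_force"])
for n,z in dict(cup_white=.093,rack=0,rack_handle=0).items():
    for r in bot.pinpoint(p,n)[:2]:print(n,round(r["confidence"],2),np.round(r["centre"]),ray(p,r["centre"],z).round(4))
```

```text
[ 0.43315109 -0.24843691  0.14258808] 0.5453438796652458 29.999771313741803
cup_white 0.63 [287. 157.] [ 0.4288 -0.2408  0.093 ]
rack 0.93 [289. 168.] [ 0.4438 -0.3163  0.    ]
rack_handle 0.37 [293. 150.] [ 0.4534 -0.4188  0.    ]
```

View pics/side2.png

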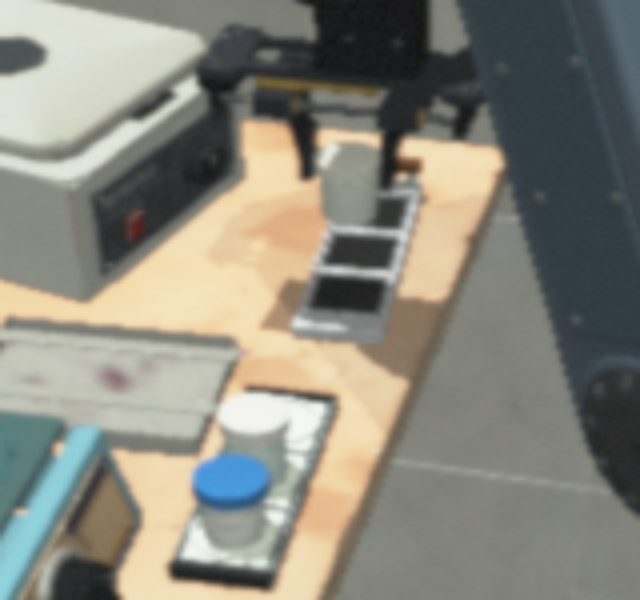

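White cup is held upright above the near pad at crop (345,295). Lowering it.

Call:
play_rows(moves=[[[0, 0, 30, 0, 0, 0], [0, 0, 25, 0, 0, 0], [0, 0, 15, 0, 0, 0], [0, 0, 9.5, 0, 0, 0], [0, 0, 0, 0, 0, 0]]])

```text
time_s: 7.2
position: [0.4334, -0.2475, 0.0624]
tcp_rot: [[-0.003, 1.0, -0.002], [1.0, 0.003, 0.002], [0.002, -0.002, -1.0]]
force: [0.3, -1.0, 0.6]
opening: 0.544
grasp_force: 30.0
```

Call:
play_rows(moves=[[[0, 0, 0, 0, 0, 0], [0, 0, 0, 0, 0, 0], [0, 0, 0, 0, 0, 0], [0, 0, 0, 0, 0, 0], [0, 0, 0, 0, 0, 0]]], fingers=0.6)

```text
time_s: 7.7
position: [0.4338, -0.2491, 0.0633]
tcp_rot: [[-0.002, 1.0, 0.0], [1.0, 0.002, -0.0], [-0.0, 0.0, -1.0]]
force: [-0.4, -0.1, -0.3]
opening: 0.79
grasp_force: 0.0
```

Call:
play_rows(moves=[[[0, 0, -20, 0, 0, 0], [0, 0, -30, 0, 0, 0], [0, 0, -40, 0, 0, 0], [30, 0, -10, 0, 0, 0], [40, 0, 0, 0, 0, 0]]])

```text
time_s: 8.2
position: [0.4357, -0.181, 0.1655]
tcp_rot: [[0.001, 1.0, 0.006], [1.0, -0.001, -0.005], [-0.005, 0.006, -1.0]]
force: [-0.4, 0.6, 0.2]
opening: 0.801
grasp_force: 0.0
```

Run:
```python
from h import *
p=bot.capture("top");im=p["image"];cv2.imwrite("pics/top2.png",cv2.resize(im[110:220,190:450],(780,330),interpolation=cv2.INTER_CUBIC))
s=bot.read_state();print(s["position"],s["opening"],s["grasp_force"])
for n,z in dict(cup_white=.012,pot=.013,cup_blue=.013,rack_handle=0).items():
    for r in bot.pinpoint(p,n)[:2]:print(n,round(r["confidence"],2),np.round(r["centre"]),ray(p,r["centre"],z).round(4))
```

```text
[ 0.43150199 -0.17255254  0.16394342] 0.7971008666700047 0.0
cup_blue 0.27 [424. 189.] [ 0.452  -0.4125  0.013 ]
rack_handle 0.88 [424. 190.] [ 0.4523 -0.4184  0.    ]
```

View pics/top2.png

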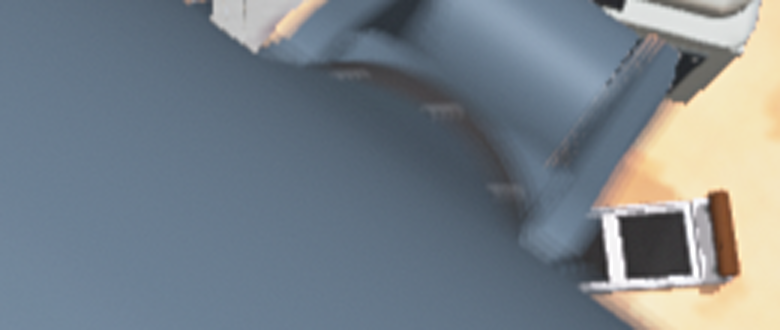

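Call:
play_rows(moves=[[[40, 0, 0, 0, 0, 0], [40, 0, 0, 0, 0, 0], [40, 0, 0, 0, 0, 0], [40, 0, 0, 0, 0, 0], [10, 0, 0, 0, 0, 0]]])

```text
time_s: 8.95
position: [0.4327, -0.007, 0.1627]
tcp_rot: [[-0.004, 1.0, -0.001], [1.0, 0.004, 0.001], [0.001, -0.001, -1.0]]
force: [0.4, -1.2, -0.8]
opening: 0.802
grasp_force: 0.0
```

Call:
play_rows(moves=[[[0, 0, 0, 0, 0, 0], [0, 0, 0, 0, 0, 0], [0, 0, 0, 0, 0, 0]]])

```text
time_s: 9.25
position: [0.4341, -0.0106, 0.163]
tcp_rot: [[0.0, 1.0, 0.001], [1.0, -0.0, -0.001], [-0.001, 0.001, -1.0]]
force: [0.5, -0.1, -0.3]
opening: 0.798
grasp_force: 0.0
```

Run:
```python
from h import *
p=bot.capture("side");im=p["image"];cv2.imwrite("pics/side3.png",cv2.resize(im[90:270,200:360],(640,600)))
s=bot.read_state();print(s["position"],s["opening"],s["grasp_force"])
for n,z in dict(cup_white=.012,pot=.013,cup_blue=.013,rack=0).items():
    for r in bot.pinpoint(p,n)[:2]:print(n,round(r["confidence"],2),np.round(r["centre"]),ray(p,r["centre"],z).round(4))
```

```text
[ 0.43389698 -0.01055668  0.16301982] 0.7978780594709604 0.0
cup_white 0.4 [289. 175.] [ 0.4295 -0.266   0.012 ]
cup_blue 0.68 [257. 251.] [0.4319 0.0587 0.013 ]
cup_blue 0.63 [260. 252.] [0.4219 0.0612 0.013 ]
rack 0.43 [293. 166.] [ 0.4331 -0.3302  0.    ]
```

View pics/side3.png

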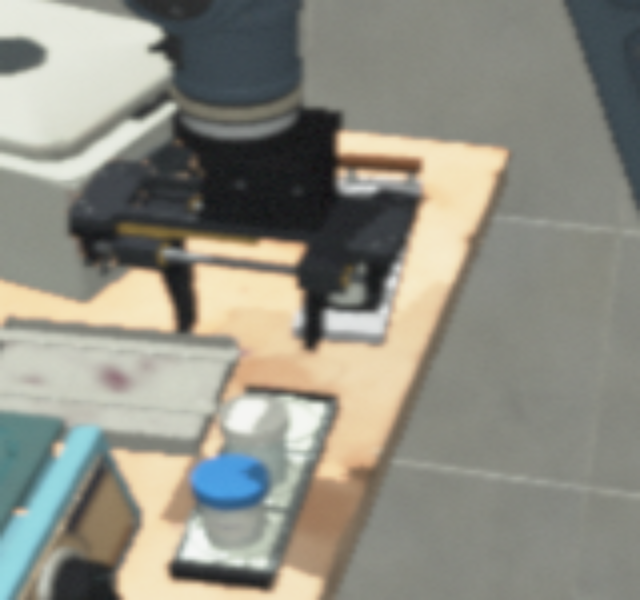

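White cup stands on its pad, partly behind the gripper. The pot at crop (250,410) and the blue cup haven't been disturbed. Now the pot.

Call:
play_rows(moves=[[[3, 0, 30, 0, 0, 0], [0, 0, 30, 0, 0, 0], [0, 0, 20, 0, 0, 0], [0, 0, 15, 0, 0, 0], [0, 0, 0, 0, 0, 0]]], fingers=0.6)

```text
time_s: 10.0
position: [0.4323, -0.006, 0.0665]
tcp_rot: [[-0.001, 1.0, -0.004], [1.0, 0.001, 0.001], [0.001, -0.004, -1.0]]
force: [0.0, 0.8, 0.1]
opening: 0.803
grasp_force: 0.0
```

Call:
play_rows(moves=[[[0, 0, 0, 0, 0, 0], [0, 0, 0, 0, 0, 0], [0, 0, 0, 0, 0, 0], [0, 0, 0, 0, 0, 0], [0, 0, 0, 0, 0, 0]]], fingers=-1)

```text
time_s: 10.5
position: [0.4337, -0.0061, 0.0687]
tcp_rot: [[-0.002, 1.0, 0.002], [1.0, 0.002, -0.0], [-0.0, 0.002, -1.0]]
force: [-0.3, 0.0, 4.4]
opening: 0.522
grasp_force: 30.0
```

Call:
play_rows(moves=[[[0, 0, -10, 0, 0, 0], [0, 0, -30, 0, 0, 0], [0, 0, -30, 0, 0, 0], [0, 0, -30, 0, 0, 0], [-20, 0, -10, 0, 0, 0]]])

```text
time_s: 11.0
position: [0.4338, -0.025, 0.1811]
tcp_rot: [[-0.005, 1.0, 0.004], [1.0, 0.005, -0.001], [-0.001, 0.004, -1.0]]
force: [1.3, -0.4, -0.5]
opening: 0.52
grasp_force: 30.0
```

Call:
play_rows(moves=[[[-40, 1, 0, 0, 0, 0], [-40, 1, 0, 0, 0, 0], [-40, 1, 0, 0, 0, 0], [-40, 1, 0, 0, 0, 0], [-40, 1, 0, 0, 0, 0]]])

```text
time_s: 11.5
position: [0.4382, -0.2273, 0.1787]
tcp_rot: [[-0.002, 1.0, 0.0], [1.0, 0.002, 0.0], [0.0, 0.0, -1.0]]
force: [1.1, -0.5, 0.2]
opening: 0.524
grasp_force: 30.0
```

Call:
play_rows(moves=[[[-40, 1, 0, 0, 0, 0], [-30, 0, 0, 0, 0, 0], [-15, 0, 0, 0, 0, 0], [0, 0, 0, 0, 0, 0], [0, 0, 0, 0, 0, 0]]])

```text
time_s: 12.0
position: [0.4392, -0.3094, 0.178]
tcp_rot: [[-0.002, 1.0, -0.001], [1.0, 0.002, 0.002], [0.002, -0.001, -1.0]]
force: [-0.5, 0.6, 0.1]
opening: 0.523
grasp_force: 30.0
```

Run:
```python
from h import *
p=bot.capture("side");im=p["image"];cv2.imwrite("pics/side4.png",cv2.resize(im[90:270,200:360],(640,600)))
s=bot.read_state();print(s["position"],s["opening"],s["grasp_force"])
for n,z in dict(cup_white=.012,pot=.123,cup_blue=.013,rack=0).items():
    for r in bot.pinpoint(p,n)[:2]:print(n,round(r["confidence"],2),np.round(r["centre"]),ray(p,r["centre"],z).round(4))
for a in((368,228),):
    q=(200+a[0]/4,90+a[1]*.3);
```

```text
[ 0.43925889 -0.30884339  0.1779263 ] 0.519926200659561 29.993227925151587
cup_white 0.62 [288. 180.] [ 0.4261 -0.2422  0.012 ]
pot 0.9 [289. 134.] [ 0.4411 -0.3128  0.123 ]
cup_blue 0.85 [260. 251.] [0.4242 0.0575 0.013 ]
cup_blue 0.37 [235. 326.] [0.4123 0.2866 0.013 ]
rack 0.58 [291. 167.] [ 0.4373 -0.3254  0.    ]
```

View pics/side4.png

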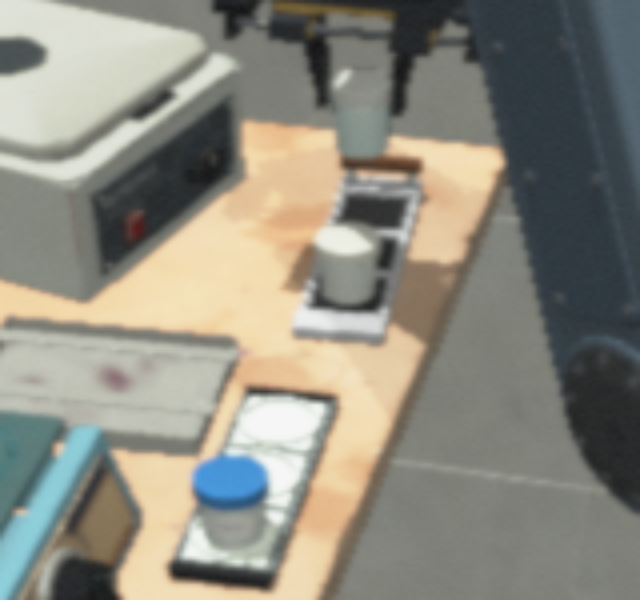

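White cup stands centred on the near pad (crop 347,270), and the pot hangs over the middle one. Lowering it.

Call:
play_rows(moves=[[[-3, 1, 35, 0, 0, 0], [0, 0, 35, 0, 0, 0], [0, 0, 20, 0, 0, 0], [0, 0, 12, 0, 0, 0], [0, 0, 7.5, 0, 0, 0]]])

```text
time_s: 12.75
position: [0.4409, -0.3134, 0.0678]
tcp_rot: [[-0.003, 1.0, -0.001], [1.0, 0.003, 0.001], [0.001, -0.001, -1.0]]
force: [-0.4, 0.4, 3.7]
opening: 0.517
grasp_force: 30.0
```

Call:
play_rows(moves=[[[0, 0, 0, 0, 0, 0], [0, 0, 0, 0, 0, 0]]])

```text
time_s: 12.95
position: [0.4415, -0.3144, 0.0692]
tcp_rot: [[-0.002, 1.0, 0.001], [1.0, 0.002, -0.001], [-0.001, 0.001, -1.0]]
force: [-0.6, 0.0, -1.0]
opening: 0.517
grasp_force: 30.0
```

Call:
play_rows(moves=[[[0, 0, 0, 0, 0, 0], [0, 0, 0, 0, 0, 0], [0, 0, 0, 0, 0, 0], [0, 0, 0, 0, 0, 0], [0, 0, 0, 0, 0, 0]]], fingers=0.6)

```text
time_s: 13.45
position: [0.4409, -0.3141, 0.0687]
tcp_rot: [[-0.002, 1.0, 0.0], [1.0, 0.002, -0.0], [-0.0, 0.0, -1.0]]
force: [-1.0, -0.5, 0.4]
opening: 0.79
grasp_force: 0.0
```

Call:
play_rows(moves=[[[0, 0, -20, 0, 0, 0], [0, 0, -40, 0, 0, 0], [0, 0, -40, 0, 0, 0], [0, 0, -40, 0, 0, 0], [0, 0, -30, 0, 0, 0]]])

```text
time_s: 13.95
position: [0.4412, -0.3143, 0.2411]
tcp_rot: [[-0.002, 1.0, 0.002], [1.0, 0.002, -0.002], [-0.002, 0.002, -1.0]]
force: [1.1, -0.2, -0.2]
opening: 0.8
grasp_force: 0.0
```

Call:
play_rows(moves=[[[0, 0, 0, 0, 0, 0.1428], [0, 0, 0, 0, 0, 0.1428], [0, 0, 0, 0, 0, 0.1428], [0, 0, 0, 0, 0, 0.1428], [0, 0, 0, 0, 0, 0.1428]]])

```text
time_s: 14.45
position: [0.4406, -0.3138, 0.2385]
tcp_rot: [[0.658, 0.753, -0.0], [0.753, -0.658, 0.0], [0.0, -0.0, -1.0]]
force: [-0.1, -0.4, -0.5]
opening: 0.799
grasp_force: 0.0
```

Call:
play_rows(moves=[[[0, 0, 0, 0, 0, 0.1428], [0, 0, 0, 0, 0, 0.1428], [0, 0, 0, 0, 0, 0.1428], [0, 0, 0, 0, 0, 0.1428], [0, 0, 0, 0, 0, 0.1428]]])

```text
time_s: 14.95
position: [0.4407, -0.3138, 0.2384]
tcp_rot: [[0.99, 0.138, -0.0], [0.138, -0.99, 0.0], [-0.0, -0.0, -1.0]]
force: [0.3, -0.3, -0.9]
opening: 0.798
grasp_force: 0.0
```

Call:
play_rows(moves=[[[0, 0, 0, 0, 0, 0.1428], [-1, -40, 0, 0, 0, 0], [-1, -40, 0, 0, 0, 0], [-1, -40, 0, 0, 0, 0], [-1, -40, 0, 0, 0, 0]]])

```text
time_s: 15.45
position: [0.4361, -0.1525, 0.2385]
tcp_rot: [[1.0, 0.001, -0.0], [0.001, -1.0, 0.0], [-0.0, -0.0, -1.0]]
force: [0.8, 0.9, -0.3]
opening: 0.799
grasp_force: 0.0
```

Call:
play_rows(moves=[[[-2, -40, 0, 0, 0, 0], [-2, -40, 0, 0, 0, 0], [-1, -40, 0, 0, 0, 0], [-1, -40, 0, 0, 0, 0], [-1, -40, 0, 0, 0, 0]]])

```text
time_s: 15.95
position: [0.4287, 0.0475, 0.2387]
tcp_rot: [[1.0, 0.002, 0.0], [0.002, -1.0, -0.0], [0.0, 0.0, -1.0]]
force: [1.1, 0.2, -0.8]
opening: 0.8
grasp_force: 0.0
```

Call:
play_rows(moves=[[[0, -12, 10, 0, 0, 0], [0, 0, 40, 0, 0, 0], [0, 0, 0, 0, 0, 0], [0, 0, 0, 0, 0, 0]]])

```text
time_s: 16.35
position: [0.4286, 0.0576, 0.1881]
tcp_rot: [[1.0, 0.002, -0.003], [0.002, -1.0, 0.0], [-0.003, -0.0, -1.0]]
force: [0.9, -0.0, 0.5]
opening: 0.8
grasp_force: 0.0
```

Run:
```python
from h import *
p=bot.capture("side");im=p["image"];cv2.imwrite("pics/side5.png",cv2.resize(im[90:330,180:360],(600,800))[:600])
cv2.imwrite("pics/side5.png",cv2.resize(im[110:290,190:370],(600,600)))
s=bot.read_state();print(s["position"],s["opening"],s["joint_positions"])
for n,z in dict(cup_white=.012,pot=.012,cup_blue=.013,rack=0,rack_handle=0).items():
    for r in bot.pinpoint(p,n)[:2]:print(n,round(r["confidence"],2),np.round(r["centre"]),ray(p,r["centre"],z).round(4))
```

```text
[0.42956302 0.05733664 0.18897065] 0.8011640453763001 [-7.23082029e+00  2.01377827e+01  1.11577899e+02 -1.35863775e-02
  4.82777842e+01  8.27171796e+01]
cup_white 0.81 [288. 179.] [ 0.4279 -0.2482  0.012 ]
cup_white 0.64 [266. 233.] [ 0.4276 -0.012   0.012 ]
pot 0.61 [291. 163.] [ 0.4388 -0.3287  0.012 ]
cup_blue 0.92 [261. 250.] [0.4234 0.0526 0.013 ]
rack 0.7 [289. 168.] [ 0.4429 -0.3202 -0.    ]
rack_handle 0.54 [295. 148.] [ 0.4519 -0.4304  0.    ]
```

View pics/side5.png

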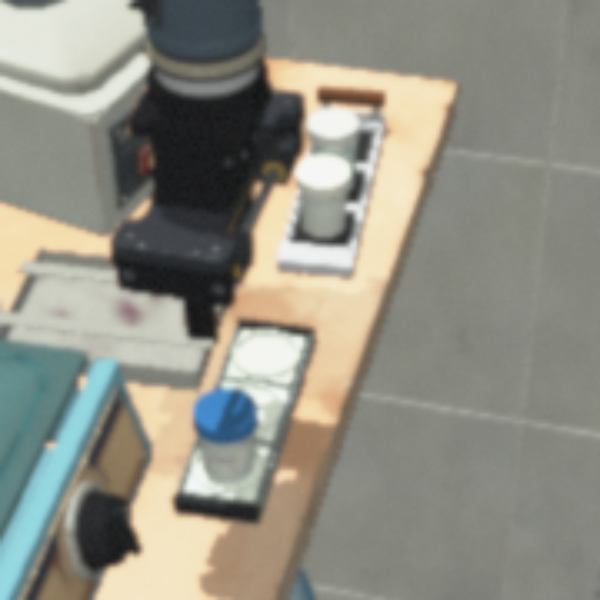

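White cup (325,195) and pot (333,130) both stand upright on the rack. The gripper is above the blue cup, clear of the stove. Descending in stages.

Call:
play_rows(moves=[[[-2, 0, 20, 0, 0, 0], [0, 0, 25, 0, 0, 0], [0, 0, 25, 0, 0, 0], [0, 0, 0, 0, 0, 0]]])

```text
time_s: 17.05
position: [0.4256, 0.0579, 0.117]
tcp_rot: [[1.0, 0.001, -0.005], [0.002, -1.0, 0.001], [-0.005, -0.001, -1.0]]
force: [0.0, 0.5, 0.6]
opening: 0.8
grasp_force: 0.0
```

Call:
play_rows(moves=[[[0, 0, 20, 0, 0, 0], [0, 0, 20, 0, 0, 0], [0, 0, 17, 0, 0, 0], [0, 0, 0, 0, 0, 0]]])

```text
time_s: 17.45
position: [0.4271, 0.0578, 0.0613]
tcp_rot: [[1.0, 0.002, -0.002], [0.002, -1.0, 0.0], [-0.002, -0.0, -1.0]]
force: [-0.0, -0.3, 0.7]
opening: 0.799
grasp_force: 0.0
```

Call:
play_rows(moves=[[[0, 0, 0, 0, 0, 0], [0, 0, 0, 0, 0, 0], [0, 0, 0, 0, 0, 0], [0, 0, 0, 0, 0, 0], [0, 0, 0, 0, 0, 0]]], fingers=-1)

```text
time_s: 17.95
position: [0.4277, 0.0579, 0.0623]
tcp_rot: [[1.0, 0.002, 0.002], [0.002, -1.0, -0.0], [0.002, 0.0, -1.0]]
force: [-0.4, -0.3, 7.7]
opening: 0.545
grasp_force: 30.0
```

Call:
play_rows(moves=[[[0, 0, -10, 0, 0, 0], [0, 0, -30, 0, 0, 0], [0, 0, -40, 0, 0, 0], [0, 0, -40, 0, 0, 0], [0, 20, 0, 0, 0, 0]]])

```text
time_s: 18.45
position: [0.4298, 0.0387, 0.1863]
tcp_rot: [[1.0, 0.005, 0.01], [0.005, -1.0, -0.001], [0.01, 0.001, -1.0]]
force: [0.9, -0.7, -0.6]
opening: 0.539
grasp_force: 30.0
```

Call:
play_rows(moves=[[[0, 40, 0, 0, 0, 0], [0, 40, 0, 0, 0, 0], [0, 40, 0, 0, 0, 0], [0, 20, 0, 0, 0, 0], [0, 0, 0, 0, 0, -0.1428]]])

```text
time_s: 18.95
position: [0.428, -0.105, 0.1822]
tcp_rot: [[0.99, 0.144, 0.002], [0.144, -0.99, -0.001], [0.002, 0.002, -1.0]]
force: [0.8, -0.5, -1.3]
opening: 0.543
grasp_force: 30.0
```

Call:
play_rows(moves=[[[0, 0, 0, 0, 0, -0.1428], [0, 0, 0, 0, 0, -0.1428], [0, 0, 0, 0, 0, -0.1428], [0, 0, 0, 0, 0, -0.1428], [0, 0, 0, 0, 0, -0.1428]]])

```text
time_s: 19.45
position: [0.427, -0.1018, 0.182]
tcp_rot: [[0.649, 0.761, -0.0], [0.761, -0.649, 0.0], [-0.0, -0.0, -1.0]]
force: [0.2, 0.6, -0.6]
opening: 0.544
grasp_force: 30.0
```

Call:
play_rows(moves=[[[0, 0, 0, 0, 0, -0.1428], [0, 0, 0, 0, 0, -0.1428], [0, 0, 0, 0, 0, -0.1428], [0, 0, 0, 0, 0, -0.1428], [0, 0, 0, 0, 0, -0.1428]]])

```text
time_s: 19.95
position: [0.427, -0.1017, 0.182]
tcp_rot: [[-0.008, 1.0, -0.0], [1.0, 0.008, 0.0], [0.0, -0.0, -1.0]]
force: [0.2, 0.7, -0.4]
opening: 0.544
grasp_force: 30.0
```

Call:
play_rows(moves=[[[-40, 3, 0, 0, 0, 0], [-40, 3, 0, 0, 0, 0], [-40, 3, 0, 0, 0, 0], [-40, 3, 0, 0, 0, 0], [-40, 3, 0, 0, 0, 0]]])

```text
time_s: 20.45
position: [0.4424, -0.3032, 0.1821]
tcp_rot: [[-0.002, 1.0, -0.0], [1.0, 0.002, 0.0], [0.0, -0.0, -1.0]]
force: [0.6, 0.3, 0.0]
opening: 0.544
grasp_force: 30.0
```

Call:
play_rows(moves=[[[-40, 2, 0, 0, 0, 0], [-25, 1, 0, 0, 0, 0], [-9, 0, 0, 0, 0, 0], [0, 0, 0, 0, 0, 0], [0, 0, 0, 0, 0, 0]]])

```text
time_s: 20.95
position: [0.4454, -0.374, 0.1814]
tcp_rot: [[-0.002, 1.0, -0.001], [1.0, 0.002, 0.002], [0.002, -0.001, -1.0]]
force: [-0.4, 0.2, -0.5]
opening: 0.541
grasp_force: 30.0
```

Run:
```python
from h import *
p=bot.capture("side");im=p["image"];cv2.imwrite("pics/side6.png",cv2.resize(im[90:230,210:350],(600,600)))
s=bot.read_state();print(s["position"],s["opening"],s["grasp_force"])
for n,z in dict(cup_white=.012,pot=.012,cup_blue=.133,rack=0,rack_handle=0).items():
    for r in bot.pinpoint(p,n)[:2]:print(n,round(r["confidence"],2),np.round(r["centre"]),ray(p,r["centre"],z).round(4))
```

```text
[ 0.44553774 -0.37382019  0.18143647] 0.54339307096042 29.99803419224918
cup_white 0.9 [289. 178.] [ 0.4266 -0.2516  0.012 ]
pot 0.67 [289. 162.] [ 0.4459 -0.3323  0.012 ]
cup_blue 0.62 [295. 120.] [ 0.4406 -0.3759  0.133 ]
cup_blue 0.46 [268. 218.] [0.3995 0.0636 0.133 ]
rack 0.88 [290. 167.] [ 0.4423 -0.3241  0.    ]
rack_handle 0.68 [296. 145.] [ 0.4518 -0.4478  0.    ]
```

View pics/side6.png

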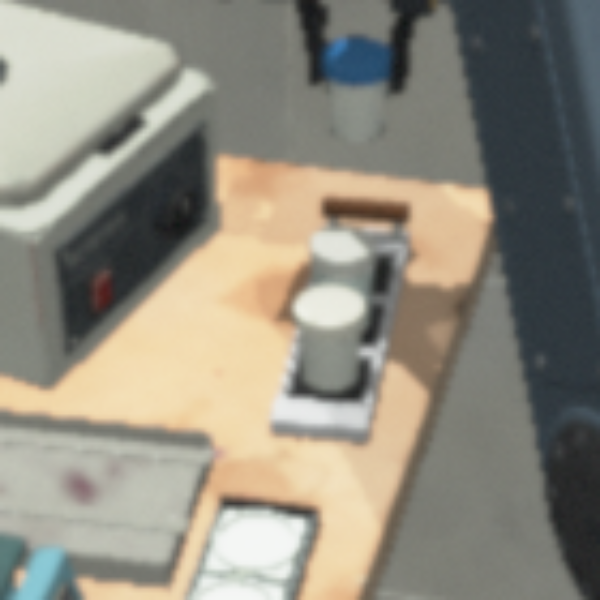

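Blue cup hangs upright over the last pad, and both others stand properly. Lowering it.

Call:
play_rows(moves=[[[-2, 0, 35, 0, 0, 0], [0, 0, 35, 0, 0, 0], [0, 0, 25, 0, 0, 0], [0, 0, 15, 0, 0, 0], [0, 0, 9.5, 0, 0, 0]]])

```text
time_s: 21.75
position: [0.4458, -0.3771, 0.0608]
tcp_rot: [[-0.002, 1.0, -0.001], [1.0, 0.002, 0.002], [0.002, -0.001, -1.0]]
force: [7.9, 6.4, 31.7]
opening: 0.543
grasp_force: 30.0
```

Call:
play_rows(moves=[[[0, 0, 0, 0, 0, 0], [0, 0, 0, 0, 0, 0]]])

```text
time_s: 21.95
position: [0.4464, -0.3781, 0.0624]
tcp_rot: [[-0.002, 1.0, 0.001], [1.0, 0.002, -0.001], [-0.001, 0.001, -1.0]]
force: [0.5, 0.0, 0.4]
opening: 0.543
grasp_force: 30.0
```

Call:
play_rows(moves=[[[0, 0, 0, 0, 0, 0], [0, 0, 0, 0, 0, 0], [0, 0, 0, 0, 0, 0], [0, 0, 0, 0, 0, 0], [0, 0, 0, 0, 0, 0]]], fingers=0.6)

```text
time_s: 22.45
position: [0.446, -0.378, 0.0622]
tcp_rot: [[-0.002, 1.0, 0.0], [1.0, 0.002, -0.0], [-0.0, 0.0, -1.0]]
force: [0.4, -0.2, 1.1]
opening: 0.793
grasp_force: 0.0
```

Call:
play_rows(moves=[[[0, 0, -20, 0, 0, 0], [0, 0, -40, 0, 0, 0], [0, 0, -40, 0, 0, 0], [0, 0, -40, 0, 0, 0], [0, 0, -40, 0, 0, 0]]])

```text
time_s: 22.95
position: [0.4457, -0.3777, 0.2436]
tcp_rot: [[-0.002, 1.0, -0.0], [1.0, 0.002, 0.0], [0.0, -0.0, -1.0]]
force: [0.6, -1.2, -0.6]
opening: 0.8
grasp_force: 0.0
```

Call:
play_rows(moves=[[[40, 0, 0, 0, 0, 0], [40, 0, 0, 0, 0, 0], [40, 0, 0, 0, 0, 0], [40, 0, 0, 0, 0, 0], [40, 0, 0, 0, 0, 0]]])

```text
time_s: 23.45
position: [0.4452, -0.1764, 0.2422]
tcp_rot: [[-0.001, 1.0, 0.0], [1.0, 0.001, -0.0], [-0.0, 0.0, -1.0]]
force: [0.7, 0.8, 0.3]
opening: 0.799
grasp_force: 0.0
```

Call:
play_rows(moves=[[[40, 0, 0, 0, 0, 0], [40, 0, 0, 0, 0, 0], [40, 0, 0, 0, 0, 0], [40, 0, 0, 0, 0, 0], [40, 0, 0, 0, 0, 0]]])

```text
time_s: 23.95
position: [0.4449, 0.0236, 0.2422]
tcp_rot: [[-0.002, 1.0, 0.0], [1.0, 0.002, -0.0], [-0.0, 0.0, -1.0]]
force: [1.2, -0.3, 0.6]
opening: 0.797
grasp_force: 0.0
```

Call:
play_rows(moves=[[[40, 0, 0, 0, 0, 0], [40, 0, 0, 0, 0, 0], [0, 0, 0, 0, 0, 0], [0, 0, 0, 0, 0, 0], [0, 0, 0, 0, 0, 0]]])

```text
time_s: 24.45
position: [0.445, 0.1013, 0.242]
tcp_rot: [[-0.001, 1.0, -0.0], [1.0, 0.001, -0.0], [-0.0, -0.0, -1.0]]
force: [0.8, -0.2, -0.3]
opening: 0.802
grasp_force: 0.0
```

Run:
```python
from h import *
p=bot.capture("top");im=p["image"];cv2.imwrite("pics/top7.png",cv2.resize(im[165:220,310:450],(798,313),interpolation=cv2.INTER_CUBIC))
print(bot.read_state()["position"])
for n,z in dict(cup_white=.012,pot=.012,cup_blue=.012,rack=0,rack_handle=0).items():
    for r in bot.pinpoint(p,n)[:1]:print(n,round(r["confidence"],2),np.round(r["centre"]),ray(p,r["centre"],z).round(4))
for n,z in dict(cup_white=.072,pot=.078,cup_blue=.072).items():
    for r in bot.silhouettes(p,n)[:1]:
        ys,xs=np.nonzero(np.array(r["pixels"]));print(n,xs.min(),xs.max(),ys.min(),ys.max())
```

```text
[0.4451467  0.10096897 0.24205619]
cup_white 0.76 [350. 194.] [ 0.4387 -0.2425  0.012 ]
pot 0.57 [383. 197.] [ 0.4323 -0.317   0.012 ]
cup_blue 0.92 [404. 193.] [ 0.4422 -0.3665  0.012 ]
rack 0.58 [382. 196.] [ 0.4364 -0.3181  0.    ]
rack_handle 0.86 [422. 191.] [ 0.4505 -0.4122  0.    ]
cup_white 345 367 179 202
pot 373 397 177 201
cup_blue 400 426 175 198
```

View pics/top7.png

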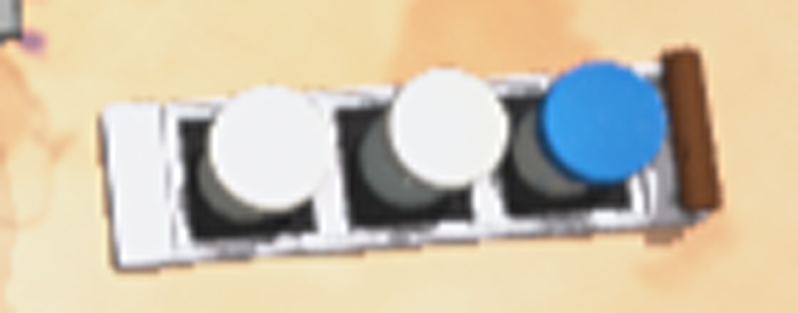

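All three stand upright on their pads. One numeric check of the lid centres before handing in.

Run:
```python
from h import *
p=bot.capture("top")
for n,c,z,t in(("white",(270,148),.072,(.434,-.2488)),("pot",(447,127),.078,(.4401,-.3124)),("blue",(604,122),.072,(.4462,-.3758))):
    q=ray(p,(310+c[0]/5.7-.4,165+c[1]/5.69-.4),z)[:2];print(n,q.round(4),(q-t).round(4))
```

```text
white [ 0.4337 -0.247 ] [-0.0003  0.0018]
pot [ 0.4417 -0.3127] [ 0.0016 -0.0003]
blue [ 0.4459 -0.374 ] [-0.0003  0.0018]
```

```bash
python3 -c "
from rig import bot
print(bot.hand_in())"
```

```text
the job is handed in; nothing more can be done
None
```

All three containers stand upright and released on the rack, each within about 2 mm of its pad's centre in the last measurement: blue cup next to the handle, pot in the middle, white cup farthest away. The job is handed in, but no verdict came back.

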